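# Unlock the classroom device case with the square key

### The arm

A 7-joint arm with a two-finger parallel gripper is mounted at the origin on the work surface. World frame = base frame: x ahead of the robot, y to its left, z up, the work surface at z = 0. Lengths are in mm, angles in rad, forces in N, time in s.
With the tool pointing down it reaches from about 400 to 925 mm from the base axis. Payload 5.6 kg.
Tool frame: the origin (TCP) lies midway between the tips of the shut fingers; the grasp point (between the pads) lies 19 mm behind it (r.pinch_z is the z of the grasp point in the tool frame, in mm); z points along the fingers, x is the direction in which the jaws open and shut, and the axes are right-handed (so a half turn about z gives the same grasp; the last joint's range is limited). The gripper opens to 85 mm and grips with 20 to 120 N. Pads are 22 mm wide; open, the fingers measure 114 mm over their backs; the gripper's body (76 mm by 85 mm) begins 54 mm behind the grasp point. The pads swing forward as they close: fully open they stand 13 mm farther back than shut.
Start: joints at [1.291, 0.468, -0.012, 1.603, 0.006, 1.071, -0.056], TCP at [152.443, -631.878, 231.29] pointing down, gripper open.
Joint ranges: [-2.53, 2.53], [-0.31, 2.02], [-1.57, 1.55], [0.28, 2.44], [-1.29, 4.43], [0.15, 1.84], [-2.92, 2.92]. Speed limits (rad/s): [2.57, 2.57, 3.14, 3.14, 3.14, 3.14, 3.14].

### API

Orientations are given as a unit quaternion [x, y, z, w].
In Python, from bench import r, cams, close_job gives the robot as it stands.
- The arm moves only by the tool servo_tool, never from a script. Its arguments are lists of equal length, an entry for each row: "dp": the shift along the tool's x, y, z in units of 60 cm (1.0 is 60 cm), a list of three; "twist": the turn about the tool's z in units of pi/4 rad (1.0 is pi/4 rad). In form: {"dp": [[x, y, z], ...], "twist": [twist, ...]}. A call has 1 to 10 rows; each row is the pose to reach, as a shift and turn from the pose commanded when the call began, along the tool's axes at that moment; what a row does not reach only later rows make up. A row lasts 1/8 s, in which the tool goes at most 62.5 mm and 10.7 degrees, less where a joint would pass 70% of its speed; a pose out of reach is approached as far as the arm can. A call with a number of a shift or a turn outside -1 to 1 is refused whole. A call with a gripper value outside its range is refused whole. "fingers" is the opening, from -1 (shut) to 1 (fully open), so that 0 is half open, set as the call begins (left out, the last holds). The fingers move at their own pace and stop on an object; the grip force is fixed at half the most. Time passes only in rows, so rows that repeat a pose let the fingers close. It gives the time, the measured TCP pose, the force and the opening at its end, in the units of the state.
- r.get_state(): the state, without advancing time (a new reading comes with each control period).
- cams.get_image(name): name is "scene" or "side" or "wrist"; returns a dict with "image" (480x640x3 uint8, red, green, blue), "mtx" (3x3 intrinsics, pixels), "view" (4x4, takes a point from world to camera coordinates). Camera axes: x right, y down, z forward; pixel columns grow to the right and rows downward; lengths in mm; the calibration is good to about 2 mm. A picture is of the moment at which its call begins. There is no depth.
- close_job(): hands the job in, once; it reports no verdict.
The state is a dict: "clock": time; "joint_positions": joint angles; "joint_velocities": joint speeds; "joint_torque": joint torques, N m; "tcp_pos": TCP position; "ee_rot": TCP orientation; "force": force on the tool from outside, world axes, zero at the start; "ft_torque": the same for the moment, N m; "opening": finger opening in mm.
Only numpy, scipy, OpenCV 4.12 (cv2) and the standard library are available. Lean on these libraries where they do the work, as an engineer would, in place of code of your own. Each camera call takes 0.05 s, during which the arm holds its last target. There are 200 camera calls.

### The job

Take the T-handled square key out of the wooden rack, push it gently and fully home into the recessed square socket on the grey device case (feel for the angle at which it drops in), turn it clockwise until the latch is at its stop, and leave the key standing in the lock. Never force the key against the lock, and leave the other things on the desk where they are.

Things in the scene. Friction and masses are not known exactly. Their poses are not given: they have to be found in the camera images.
- key: steel T-handled key, 80 mm tall, upright in a rack hole. Origin at its tip, z up. Shank 14 x 14 mm square, z 0 to 38 mm, sides along x and y; round collar 29 mm wide, z 38 to 43 mm, rests on the rack; 12 mm neck; T-bar handle z 58 to 80 mm, 60 mm long along x, 14 mm thick along y (grip across y). About 260 g. Lifts straight out of the hole (38 mm deep in it, 1 mm play)
- key_tip (a point): centre of the lower end of the key's shank (the key's origin); square-cut, no chamfer
- punch: the other tool in the rack, not to be touched: same collar, but with a round 32 mm knob as head (52 to 74 mm above its tip) and a round shank. Origin at its tip
- rack: light wooden block 60 (x) x 160 (y) x 50 (z) mm, fixed, origin at the centre of its underside, with two round holes 22 mm wide at y = -50 and +50 mm; either may hold the key
- case: grey steel device case, fixed, 240 (x) x 300 (y) x 75 (z) mm, origin at the centre of its underside. On its lid, at x = -65 mm, y = 0, stands a steel lock boss 64 x 64 mm, 24 mm high (top 99 mm over the desk), with a round bore 26 mm wide; 6 mm down in the bore lies the square socket
- socket (a point): centre of the square socket's mouth, on the lock's vertical axis, 93 mm over the desk, axes as the case's. The socket is 16 mm square, 15 mm deep. Its square stands at an angle that is not reported, anything from 15 to 75 degrees to the case's axes: find it by feel (press lightly, turn, press again) or by eye. The key goes in within about 0.1 rad of it, any quarter turn; else it stays on the rim
- latch (a joint): the latch, a dark tongue at the boss's foot, rad, clockwise from above positive: 0 locked (tongue to the case's front, -x), 1.2 unlocked, at a rigid stop. Starts at 0 to 0.1, stays where left. The socket turns with it (0.09 N m of friction), so the key has to turn up to about 1.6 rad clockwise, clearance included. Over 0.2 N m strains the lock
- tape: clear tape roll 64 mm wide, 19 mm high, on the case's lid; bystander, origin at the centre of its underside
- card: small cardboard box 90 x 55 x 12 mm on the case's lid; bystander, origin under its centre
- stapler: black stapler 130 x 34 x 39 mm on the desk; bystander, origin under its centre
- glue: white glue bottle, 40 mm wide, 130 mm high; bystander, origin under its centre
- clips: black bowl, 90 mm wide, 35 mm high; bystander, origin under its centre
- eraser: dark rubber eraser 55 x 22 x 12 mm; bystander, origin under its centre
- mug: white mug, 76 mm wide, 90 mm high; bystander, origin under its centre
Mind the look-alikes: they are no part of the job. What is shaped like the key but green or yellow is not meant.

How it is judged:
By the outcome, as a careful person would: the job done as asked, in the order asked, and still so for the second after the job is handed in, with the robot touching nothing.
It also fails if it takes over 72 s, if anything falls off the work surface, if the arm or the gripper's body presses on something with over 40 N, if the wrist force passes 120 N, or if a joint passes its speed limit or range.

## Working session

There is one attempt and no reset: what is moved stays moved. The work goes in short steps, Python scripts to look and compute and a tool call to move; the robot and the scene stay as the last step left them, time stands still between calls to the robot, and variables do not carry over. Pictures are saved under pics/ and viewed, about 8 in all and at most 12, crops included, and the job is handed in when it is done.

Besides the shell and the picture viewer there is one more tool, called after "Emit:" by a JSON object that holds its "name" and its "arguments". servo_tool: Moves the arm, as the interface text tells. Shifts and turns lie within -1 to 1; 1 stands for 60 cm of shift or pi/4 rad of turn. Its arguments: {"type":"object","properties":{"dp":{"type":"array"},"twist":{"type":"array"},"fingers":{"type":"number"}},"required":["dp","twist"]}

```bash
mkdir -p pics; cat > h.py <<'E'
import numpy as np, cv2
from bench import r, cams, close_job
def grab(n,tag):
    d=cams.get_image(n); np.savez(f'pics/{tag}.npz',**{k:d[k] for k in('image','mtx','view')})
    cv2.imwrite(f'pics/{tag}.png',d['image'][:,:,::-1]); return d
def ld(tag): return np.load(f'pics/{tag}.npz')
def ray(d,uv):
    V=np.array(d['view']);R=V[:3,:3];c=-R.T@V[:3,3]
    v=R.T@np.linalg.inv(d['mtx'])@np.array([uv[0],uv[1],1.]);return c,v
def onz(d,uv,z):
    c,v=ray(d,uv);return c+v*(z-c[2])/v[2]
def proj(d,p):
    V=np.array(d['view']);q=d['mtx']@(V[:3,:3]@np.array(p)+V[:3,3]);return q[:2]/q[2]
E
python3 - <<'E'
from h import *
for n in('scene','side','wrist'):
    d=grab(n,n+'0'); print(n,ray(d,(320,240)))
print(r.get_state())
a=np.hstack([ld('scene0')['image'],ld('side0')['image']])
E
```

```text
scene (array([1100.31180957,  897.0347018 ,  866.39578243]), array([-0.42489068, -0.65916209, -0.62048384]))
side (array([194.81527772, 714.57941528, 684.61048686]), array([ 0.3773239 , -0.69665801, -0.61021005]))
wrist (array([ 223.50878331, -613.40997961,  372.56497429]), array([-0.28063812, -0.06873579, -0.95735325]))
{'clock': 0.15, 'joint_positions': array([ 1.29100584,  0.46820772, -0.0115914 ,  1.60339814,  0.00601171,
        1.07142049, -0.05633816]), 'joint_velocities': array([ 0.00263594, -0.00207588,  0.00162955, -0.0022981 ,  0.00139829,
       -0.00127589, -0.0004084 ]), 'joint_torque': array([-8.31240432e-04, -5.32794213e+01,  2.10002245e-02, -2.51553136e+01,
        1.14913535e-02,  5.57792999e-03,  1.46877284e-05]), 'tcp_pos': array([ 152.30832011, -631.46232375,  230.54162366]), 'ee_rot': array([ 7.85645720e-01, -6.18676259e-01, -5.85324915e-04, -3.83742485e-04]), 'force': array([-0.59112269,  0.11950319, -0.12023815]), 'ft_torque': array([ 0.01494328, -0.02479691, -0.00092999]), 'opening': 85.19159046209326}
```

View pics/scene0.png

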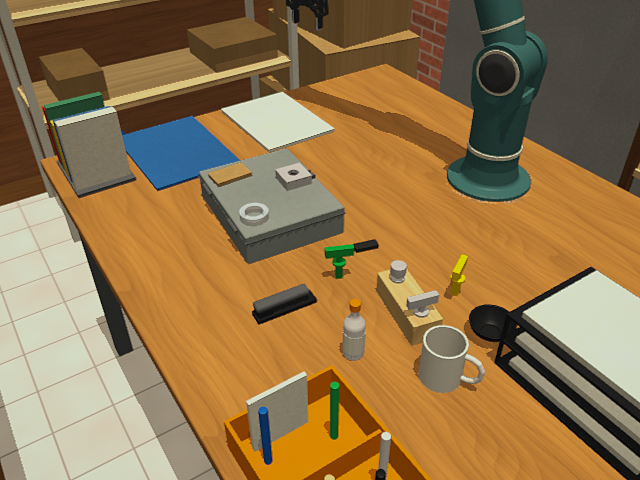

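View pics/side0.png

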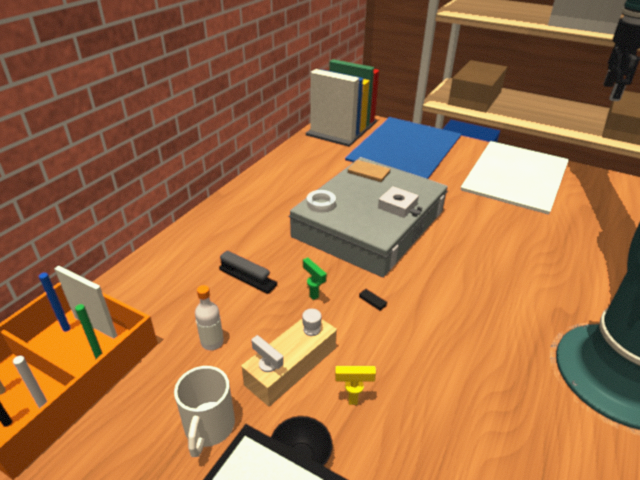

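The scene view shows the key's T-bar at about (422,300), the punch knob at (398,270) and the lock boss at (294,176). In the side view the key is at (267,351), the punch at (312,320) and the boss at (399,200). The green and yellow look-alikes stand loose on the desk.

```bash
python3 - <<'E'
from h import *
S=[('scene0',395,280),('side0',240,325),('scene0',268,157),('side0',373,180)]
t=[]
for n,u,v in S:
    c=ld(n)['image'][v:v+42,u:u+56,::-1]; c=cv2.resize(c,(392,294),interpolation=cv2.INTER_CUBIC)
    for k in range(0,56,10): cv2.putText(c,str(u+k),(k*7,8),0,.3,(0,0,255)); cv2.line(c,(k*7+3,10),(k*7+3,14),(0,0,255))
    for k in range(0,42,10): cv2.putText(c,str(v+k),(0,k*7+6),0,.3,(255,0,0))
    t.append(c)
cv2.imwrite('pics/c1.png',np.vstack([np.hstack(t[:2]),np.hstack(t[2:])]))
a,b=ld('scene0'),ld('side0')
def tri(p,q):
    c1,v1=ray(a,p);c2,v2=ray(b,q);s=np.linalg.lstsq(np.c_[v1,-v2],c2-c1,rcond=None)[0]
    x,y=c1+s[0]*v1,c2+s[1]*v2;return (x+y)/2,np.linalg.norm(x-y)
print('key',tri((422,300),(267,351)),'knob',tri((399,266),(312,316)),'bore',tri((294,173),(399,197)))
E
```

```text
key (array([502.16574841, 311.48802705,  79.77383026]), np.float64(3.4663967744775803)) knob (array([478.24978438, 214.71303505,  81.53241311]), np.float64(3.7949711179018606)) bore (array([ 483.62432342, -171.24397333,   96.96621554]), np.float64(6.465762515338486))
```

View pics/c1.png

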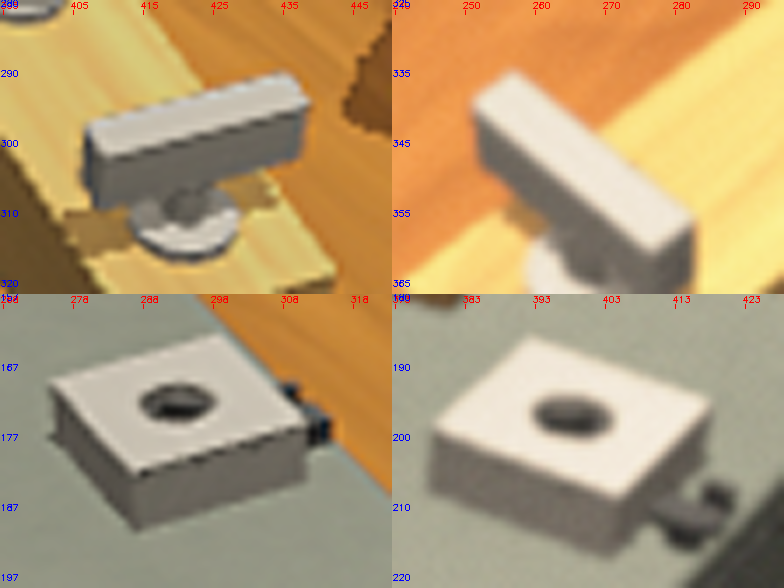

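The crops give clean corners for the T-bar top, which must lie at z=92, and the boss top, which must lie at z=99. I'll compute both.

```bash
python3 - <<'E'
from h import *
from scipy.spatial.transform import Rotation as Ro
a,b=ld('scene0'),ld('side0')
def px(l,o): return [np.array([o[0]+(x-3)/7,o[1]+(y-3)/7]) for x,y in l]
G={'keyA':(a,px([(85,125),(103,158),(310,103),(292,72)],(395,280)),92),
'keyB':(b,px([(123,70),(81,102),(260,250),(301,218)],(240,325)),92),
'bossA':(a,px([(50,88),(222,39),(307,130),(137,178)],(268,157)),99),
'bossB':(b,px([(41,131),(143,41),(320,108),(225,203)],(373,180)),99),
'boreA':(a,px([(178,109)],(268,157)),99),'boreB':(b,px([(179,122)],(373,180)),99)}
for k,(d,l,z) in G.items():
    P=np.array([onz(d,p,z)[:2] for p in l]);print(k,P.mean(0).round(1))
    if len(P)==4:
        for i in range(4):
            e=P[(i+1)%4]-P[i];print('   len %.1f ang %.1f'%(np.hypot(*e),np.degrees(np.arctan2(e[1],e[0]))))
# tongue
print('tongue',onz(a,(268+(318-3)/7,157+(425-294-3)/7),79),onz(b,(373+(690-392)/7,180+(520-294)/7),79))
print(Ro.from_quat(r.get_state()['ee_rot']).as_matrix().round(3))
E
```

```text
keyA [503.8 315.4]
   len 12.7 ang 71.8
   len 59.7 ang 166.5
   len 12.2 ang -109.2
   len 59.9 ang -14.0
keyB [501.1 311.8]
   len 12.6 ang 77.7
   len 58.2 ang 165.6
   len 11.9 ang -104.1
   len 58.6 ang -15.0
bossA [ 486.9 -167.9]
   len 65.0 ang 175.4
   len 65.4 ang 83.9
   len 62.2 ang -5.8
   len 64.1 ang -93.6
bossB [ 485.1 -175. ]
   len 65.7 ang -95.8
   len 63.7 ang 172.0
   len 65.1 ang 84.8
   len 64.3 ang -7.4
boreA [ 487.6 -167.4]
boreB [ 485.3 -173.1]
tongue [ 439.22710573 -156.71260355   79.        ] [ 439.88449825 -165.914473     79.        ]
[[ 0.234 -0.972 -0.   ]
 [-0.972 -0.234  0.001]
 [-0.001  0.    -1.   ]]
```

Emit:
{"name": "servo_tool", "arguments": {"dp": [[-0.07, -0.08, 0], [-0.15, -0.17, 0], [-0.23, -0.26, 0], [-0.31, -0.35, 0.02], [-0.39, -0.44, 0.05], [-0.46, -0.53, 0.08], [-0.53, -0.62, 0.11], [-0.58, -0.68, 0.133], [-0.615, -0.72, 0.133], [-0.615, -0.72, 0.133]], "twist": [-0.1, -0.2, -0.3, -0.4, -0.5, -0.6, -0.7, -0.85, -1, -1], "fingers": 1}}

```text
clock: 1.4
tcp_pos: [487.6, -167.3, 150.8]
ee_rot: [0.964, -0.267, -0.0, -0.001]
force: [-1.0, -0.5, -0.4]
opening: 85.1
```

```bash
python3 - <<'E'
from h import *
s=r.get_state();print(s['tcp_pos'],s['joint_positions'].round(3),s['clock'])
d=grab('wrist','w1');print(proj(d,(486,-171,99)))
a=ld('scene0');print('glue',onz(a,(353,357),0),'mug',onz(a,(440,385),0),onz(a,(445,340),90))
u,v=proj(d,(486,-171,99)).astype(int)
im=d['image'][:,:,::-1]
cv2.imwrite('pics/c2.png',np.hstack([cv2.resize(im,(400,300)),cv2.resize(im[max(v-60,0):v+60,max(u-80,0):u+80],(400,300),interpolation=cv2.INTER_CUBIC)]));print(u,v)
E
```

```text
[ 487.5917226  -167.32585845  150.828876  ] [ 0.595  0.385 -0.395  1.978  0.197  0.816 -0.451] 1.4
[320.98603406 275.76811256]
glue [ 6.45435282e+02  2.99245796e+02 -1.13686838e-13] mug [555.6923422 435.1185529   0.       ] [541.71322702 416.79098873  90.        ]
320 275
```

View pics/c2.png

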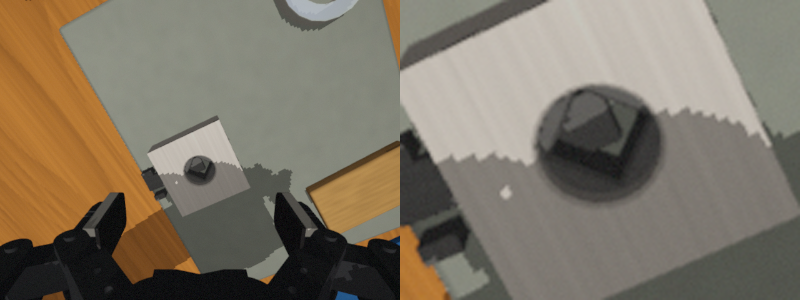

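The wrist view shows the boss with its bore at about (320,272) and the square socket inside it, clearly rotated. I'll enlarge that with more contrast.

```bash
python3 - <<'E'
from h import *
d=ld('w1');im=d['image'][240:306,276:364]
g=cv2.cvtColor(im,cv2.COLOR_RGB2GRAY);g=cv2.resize(g,None,fx=9,fy=9,interpolation=cv2.INTER_CUBIC)
g=(255*np.clip(g/110.,0,1)**.7).astype(np.uint8)
for k in range(0,88,10): cv2.putText(g,str(276+k),(k*9,10),0,.35,255)
for k in range(0,66,10): cv2.putText(g,str(240+k),(0,k*9+8),0,.35,255)
cv2.imwrite('pics/c3.png',g)
E
```

```text
(no output)
```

View pics/c3.png

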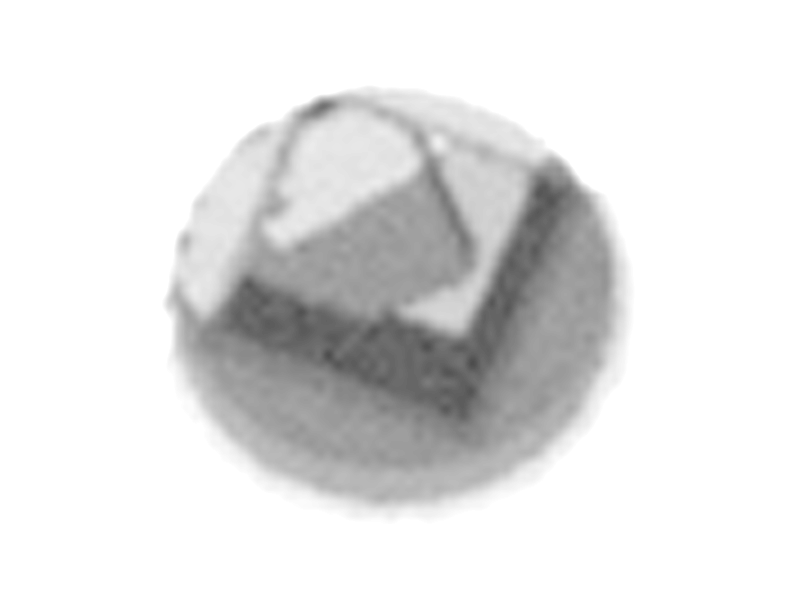

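```bash
python3 - <<'E'
from h import *
d=ld('w1');f=lambda x,y:np.array([276+(x-4)/9,240+(y-4)/9])
A,B,C=[onz(d,f(*p),93)[:2] for p in[(215,325),(470,420),(562,165)]]
an=lambda e:(np.hypot(*e).round(1),np.degrees(np.arctan2(e[1],e[0])).round(1))
print(an(B-A),an(C-B),'sq centre',(A+C)/2)
g=cv2.cvtColor(d['image'],cv2.COLOR_RGB2GRAY)
for p in[(175,299),(622,299),(398,88),(398,510)]: print(onz(d,f(*p),99)[:2])
print('bore',onz(d,f(398,299),99))
# boss corners in w1 from c2 left half (scale 1.6)
for p in [(148,154),(218,119),(249,187),(186,216)]: print(onz(d,(p[0]*1.6,p[1]*1.6),99)[:2])
E
```

```text
(np.float64(16.2), np.float64(-52.9)) (np.float64(16.9), np.float64(40.9)) sq centre [ 486.2949692  -168.09270592]
[ 475.41145944 -162.72522319]
[ 497.26633909 -175.84181725]
[ 492.82322887 -158.41866357]
[ 479.57000565 -180.50979796]
bore [ 486.31399773 -169.26857512   99.        ]
[ 457.82630302 -135.60665999]
[ 520.25097933 -139.95695463]
[ 514.000646   -203.15772814]
[ 454.21319897 -199.36494995]
```

Emit:
{"name": "servo_tool", "arguments": {"dp": [[-0.02, -0.04, -0.03], [-0.06, -0.11, -0.03], [-0.1, -0.18, -0.03], [-0.14, -0.25, -0.03], [-0.18, -0.32, -0.03], [-0.22, -0.39, -0.03], [-0.26, -0.46, -0.03], [-0.3, -0.54, -0.03], [-0.35, -0.62, -0.03], [-0.39, -0.7, -0.03]], "twist": [-0.1, -0.2, -0.3, -0.4, -0.5, -0.6, -0.7, -0.8, -0.9, -1]}}

```text
clock: 2.7
tcp_pos: [505.3, 309.5, 171.2]
ee_rot: [0.993, 0.12, 0.001, 0.0]
force: [1.0, 0.1, -0.3]
opening: 85.6
```

Emit:
{"name": "servo_tool", "arguments": {"dp": [[0, 0, 0], [0, 0, 0], [0, 0, 0], [0, 0, 0], [0, 0, 0], [0, 0, 0]], "twist": [-0.2, -0.4, -0.6, -0.8, -1, -1]}}

```text
clock: 3.45
tcp_pos: [505.6, 307.6, 170.6]
ee_rot: [0.873, 0.488, 0.0, 0.0]
force: [-0.6, -0.6, 0.5]
opening: 85.2
```

Emit:
{"name": "servo_tool", "arguments": {"dp": [[0, 0, 0], [0, 0, 0], [0, 0, 0]], "twist": [-0.2, -0.37, -0.37]}}

```text
clock: 3.82
tcp_pos: [505.4, 308.0, 170.0]
ee_rot: [0.793, 0.609, 0.0, 0.0]
force: [0.5, 0.4, -0.0]
opening: 85.4
```

```bash
python3 - <<'E'
from h import *
s=r.get_state();print(s['tcp_pos'],s['joint_positions'].round(3),s['clock'])
d=grab('wrist','w2');u,v=proj(d,(502.5,313.6,92)).astype(int);print(u,v)
im=d['image'][:,:,::-1]; c0,r0=max(u-120,0),max(v-90,0);print(c0,r0)
cv2.imwrite('pics/c4.png',np.hstack([cv2.resize(im,(320,240)),cv2.resize(im[r0:r0+120,c0:c0+240],(480,240),interpolation=cv2.INTER_CUBIC)]))
cv2.imwrite('pics/c4.png',cv2.resize(im[r0:r0+180,c0:c0+240],(720,540),interpolation=cv2.INTER_CUBIC))
E
```

```text
[505.40431664 308.02748523 169.98602269] [ 0.048  0.63  -0.901  1.761  0.568  1.034  0.246] 3.825
326 243
206 153
```

View pics/c4.png

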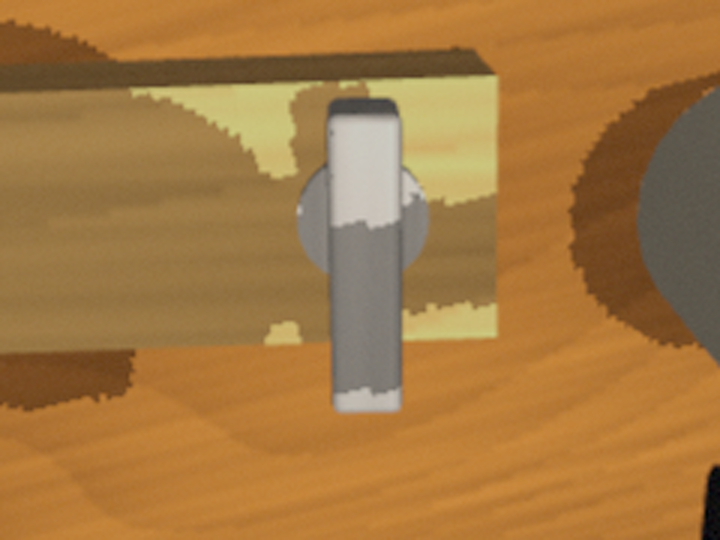

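The wrist view shows the bar top with corners at crop (329,115), (400,115), (402,411) and (333,411), sitting above the collar. The mug is clear of it on the right.

```bash
python3 - <<'E'
from h import *
from scipy.spatial.transform import Rotation as Ro
d=ld('w2');s=r.get_state()
P=np.array([onz(d,(206+(x-1)/3,153+(y-1)/3),92)for x,y in[(329,115),(400,115),(402,411),(333,411)]])
c=P.mean(0);e=(P[2]+P[3]-P[0]-P[1])/2;print(c,np.hypot(*e[:2]),np.degrees(np.arctan2(e[1],e[0])),np.linalg.norm(P[1]-P[0]),np.linalg.norm(P[3]-P[2]))
M=Ro.from_quat(s['ee_rot']).as_matrix();print('toolx',np.degrees(np.arctan2(M[1,0],M[0,0])))
t=np.array([c[0],c[1],62]);print('delta units',M.T@(t-s['tcp_pos'])/600,r.pinch_z)
k=onz(d,(206+(363-1)/3,153+(218-1)/3),55);print('collar centre',k)
print('mug left',onz(d,(206+638/3,153+218/3),90))
E
```

```text
[502.07525195 314.35499818  92.        ] 58.73642225160325 -14.08148676389212 12.976484410478234 13.574307911776293
toolx 74.94544865261147
delta units [ 0.00869996 -0.00833638  0.17989593] -18.700000000000003
collar centre [501.98979423 314.32861849  55.        ]
mug left [506.50511313 366.5693558   90.        ]
```

Emit:
{"name": "servo_tool", "arguments": {"dp": [[0.0087, -0.0083, 0], [0.0087, -0.0083, 0], [0.0087, -0.0083, 0.03], [0.0087, -0.0083, 0.06], [0.0087, -0.0083, 0.09], [0.0087, -0.0083, 0.12], [0.0087, -0.0083, 0.15], [0.0087, -0.0083, 0.17], [0.0087, -0.0083, 0.181], [0.0087, -0.0083, 0.181]], "twist": [-0.02, -0.02, -0.02, -0.02, -0.02, -0.02, -0.02, -0.02, -0.02, -0.02], "fingers": -0.25}}

```text
clock: 5.12
tcp_pos: [501.7, 314.9, 60.6]
ee_rot: [0.787, 0.616, -0.0, -0.0]
force: [0.3, 0.7, -0.8]
opening: 32.0
```

```bash
python3 - <<'E'
from h import *
s=r.get_state();print(s['tcp_pos'],s['force'],s['opening'],s['ee_rot'])
E
```

```text
[501.68000577 314.89452378  60.62287131] [ 0.32278043  0.68959761 -0.77183828] 31.971264180457407 [ 7.87358479e-01  6.16495416e-01 -1.59304317e-04 -4.91285260e-05]
```

Emit:
{"name": "servo_tool", "arguments": {"dp": [[0, 0, 0], [0, 0, 0], [0, 0, 0], [0, 0, 0], [0, 0, 0], [0, 0, 0]], "twist": [0, 0, 0, 0, 0, 0], "fingers": -1}}

```text
clock: 5.88
tcp_pos: [502.1, 314.9, 61.4]
ee_rot: [0.787, 0.616, 0.0, 0.0]
force: [-0.2, -1.8, 5.6]
opening: 13.0
```

Emit:
{"name": "servo_tool", "arguments": {"dp": [[0, 0, -0.01], [0, 0, -0.03], [0, 0, -0.06], [0, 0, -0.1], [0, 0, -0.15], [0, 0, -0.2], [0, 0, -0.22], [0, 0, -0.22]], "twist": [0, 0, 0, 0, 0, 0, 0, 0]}}

```text
clock: 6.88
tcp_pos: [502.2, 315.0, 193.9]
ee_rot: [0.787, 0.616, 0.001, 0.0]
force: [0.4, -0.1, -2.1]
opening: 12.9
```

```bash
python3 - <<'E'
from h import *
for n in('scene','side','wrist'): grab(n,n+'3')
s=r.get_state();print(s['tcp_pos'],s['force'],s['opening'],s['ee_rot'],s['joint_positions'].round(2))
t=s['tcp_pos'];o=[]
for n in('scene3','side3'):
    d=ld(n);u,v=proj(d,t-[0,0,30]).astype(int);print(n,u,v)
    o.append(cv2.resize(d['image'][v-40:v+40,u-50:u+50,::-1],(400,320),interpolation=cv2.INTER_CUBIC))
w=cv2.resize(ld('wrist3')['image'][200:,:,::-1],(640,280))
b=np.zeros((600,800,3),np.uint8);b[:320]=np.hstack(o);b[320:600,:640]=w;cv2.imwrite('pics/c5.png',b)
E
```

```text
[501.28394907 314.18470027 191.71295616] [-0.56604823 -0.07428028 -1.92296305] 12.933602109973766 [ 7.87405822e-01  6.16434066e-01 -1.05518568e-03 -7.38080172e-06] [ 0.05  0.61 -0.92  1.74  0.55  1.07  0.27]
scene3 427 266
side3 263 316
```

View pics/c5.png

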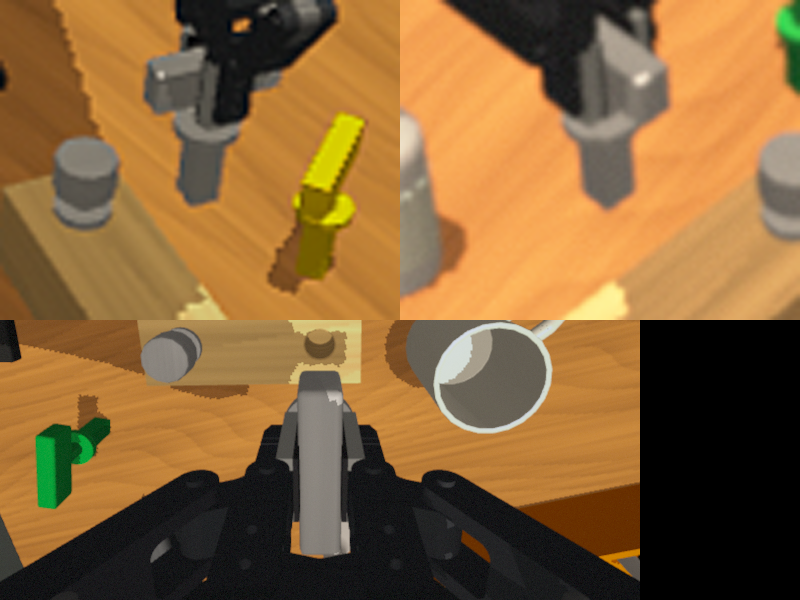

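The key is in the hand and upright. In the wrist view the bar top spans roughly rows 268 to 433 at column 320. Next I'll work out the key axis in the tool frame.

```bash
python3 - <<'E'
from h import *
from scipy.spatial.transform import Rotation as Ro
d=ld('wrist3');s=r.get_state();M=Ro.from_quat(s['ee_rot']).as_matrix();t=s['tcp_pos']
P=[onz(d,p,t[2]+31) for p in[(300,268),(341,268),(300,433),(342,433)]]
c=np.mean(P,0);print('in tool',M.T@(c-t),np.linalg.norm((P[0]+P[1]-P[2]-P[3])/2), np.linalg.norm(P[0]-P[1]),np.linalg.norm(P[2]-P[3]))
# target: TCP over bore, tip clear. tip is tcp z -(61-12)
g=np.array([486.3,-169.3,t[2]]);print(t,'delta',M.T@(g-t)/600)
print('lock circ',s['clock'])
E
```

```text
in tool [  1.32759541  -0.91913776 -31.00105665] 59.17068151206291 12.05541193392051 14.11425752625548
[501.28394907 314.18470027 191.71295616] delta [-0.78824608  0.16916523  0.00108064]
lock circ 7.025
```

Emit:
{"name": "servo_tool", "arguments": {"dp": [[-0.04, 0.008, 0], [-0.12, 0.025, 0], [-0.21, 0.044, 0], [-0.3, 0.064, 0], [-0.39, 0.083, 0], [-0.48, 0.102, 0], [-0.57, 0.121, 0], [-0.66, 0.14, 0], [-0.74, 0.158, 0], [-0.79, 0.168, 0]], "twist": [0.05, 0.12, 0.2, 0.3, 0.4, 0.5, 0.6, 0.7, 0.8, 0.827]}}

```text
clock: 8.28
tcp_pos: [484.8, -172.3, 191.8]
ee_rot: [0.944, 0.331, -0.001, -0.0]
force: [0.8, 0.6, -2.5]
opening: 13.1
```

Emit:
{"name": "servo_tool", "arguments": {"dp": [[0, 0, 0], [0, 0, 0], [0, 0, 0.02], [0, 0, 0.04], [0, 0, 0.05], [0, 0, 0.05]], "twist": [0, 0, 0, 0, 0, 0]}}

```text
clock: 9.02
tcp_pos: [485.5, -169.1, 162.1]
ee_rot: [0.943, 0.333, -0.0, -0.001]
force: [0.1, 0.7, -1.8]
opening: 12.7
```

```bash
python3 - <<'E'
from h import *
from scipy.spatial.transform import Rotation as Ro
for n in('scene','side'): grab(n,n+'4')
s=r.get_state();print(s['tcp_pos'],s['force'],s['ft_torque'],s['opening'],s['joint_positions'].round(2))
M=Ro.from_quat(s['ee_rot']).as_matrix();print('toolx',np.degrees(np.arctan2(M[1,0],M[0,0])),M[:,2])
o=[]
for n in('scene4','side4'):
    d=ld(n);u,v=proj(d,(486,-169,110)).astype(int);print(n,u,v)
    o.append(cv2.resize(d['image'][v-30:v+20,u-25:u+25,::-1],(400,400),interpolation=cv2.INTER_CUBIC))
cv2.imwrite('pics/c6.png',np.hstack(o))
E
```

```text
[ 486.09757613 -169.32864441  162.94473983] [ 0.02453598 -0.01241939 -2.13925675] [ 0.03255487 -0.02600928 -0.02618556] 13.091991545516041 [ 0.89  0.45 -0.77  1.95  0.4   0.89  0.59]
toolx 38.91553156531395 [ 2.32619104e-04  3.40913662e-05 -9.99999972e-01]
scene4 293 167
side4 397 193
```

View pics/c6.png

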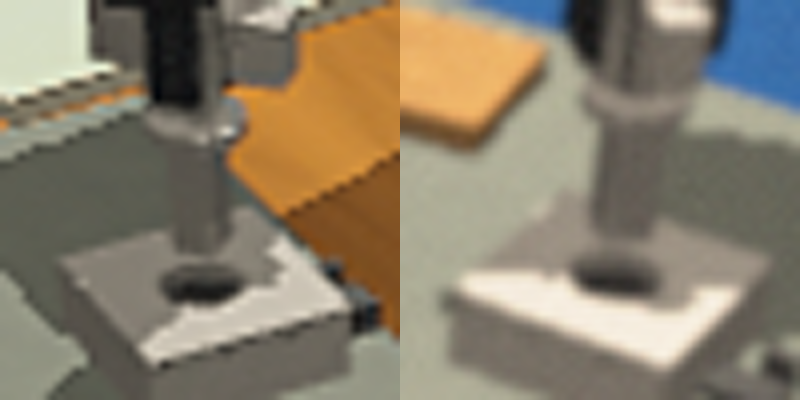

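The key hangs centred over the bore to within about 1 mm in both views: at x≈200 against 201 in the scene crop, and 623 against 617 in the side crop. I'll lower it gently.

Emit:
{"name": "servo_tool", "arguments": {"dp": [[0.0009, -0.0003, 0.008], [0.0009, -0.0003, 0.016], [0.0009, -0.0003, 0.022], [0.0009, -0.0003, 0.026], [0.0009, -0.0003, 0.029], [0.0009, -0.0003, 0.031], [0.0009, -0.0003, 0.032], [0.0009, -0.0003, 0.033]], "twist": [0, 0, 0, 0, 0, 0, 0, 0]}}

```text
clock: 10.12
tcp_pos: [486.2, -169.0, 143.1]
ee_rot: [0.943, 0.333, 0.0, 0.0]
force: [0.1, 0.2, -2.8]
opening: 12.5
```

Emit:
{"name": "servo_tool", "arguments": {"dp": [[0, 0, 0.001], [0, 0, 0.002], [0, 0, 0.003], [0, 0, 0.003]], "twist": [0, 0, 0, 0]}}

```text
clock: 10.62
tcp_pos: [486.1, -169.0, 141.2]
ee_rot: [0.943, 0.333, -0.0, -0.0]
force: [-0.3, -0.0, -2.5]
opening: 13.2
```

Emit:
{"name": "servo_tool", "arguments": {"dp": [[0, 0, 0.001], [0, 0, 0.002], [0, 0, 0.003], [0, 0, 0.003]], "twist": [0, 0, 0, 0]}}

```text
clock: 11.12
tcp_pos: [486.1, -169.0, 139.4]
ee_rot: [0.943, 0.333, -0.0, -0.0]
force: [-1.5, -0.1, -3.1]
opening: 13.1
```

Emit:
{"name": "servo_tool", "arguments": {"dp": [[0, 0, 0.001], [0, 0, 0.002], [0, 0, 0.003], [0, 0, 0.003]], "twist": [0, 0, 0, 0]}}

```text
clock: 11.62
tcp_pos: [486.2, -169.0, 137.6]
ee_rot: [0.943, 0.333, -0.0, 0.0]
force: [-0.3, 0.4, -1.6]
opening: 13.3
```

Emit:
{"name": "servo_tool", "arguments": {"dp": [[0, 0, 0.002], [0, 0, 0.004], [0, 0, 0.006], [0, 0, 0.006]], "twist": [0, 0, 0, 0]}}

```text
clock: 12.12
tcp_pos: [486.1, -169.0, 133.9]
ee_rot: [0.943, 0.333, -0.0, -0.0]
force: [1.3, -0.4, -2.5]
opening: 12.7
```

Emit:
{"name": "servo_tool", "arguments": {"dp": [[0, 0, 0.001], [0, 0, 0.003], [0, 0, 0.005], [0, 0, 0.005]], "twist": [0, 0, 0, 0]}}

```text
clock: 12.62
tcp_pos: [486.1, -169.0, 131.0]
ee_rot: [0.943, 0.333, -0.0, -0.0]
force: [0.0, -0.4, -2.5]
opening: 13.4
```

```bash
python3 - <<'E'
from h import *
s=r.get_state();print(s['tcp_pos'],s['force'],s['ft_torque'],s['opening'])
E
```

```text
[ 486.12448514 -168.9940379   130.95052193] [ 0.0092328  -0.44098546 -2.45667223] [ 0.01443435  0.03119388 -0.01438742] 13.435990486898621
```

Tip at about 82 mm, so roughly 4 mm to go. I'll approach the bottom gently.

Emit:
{"name": "servo_tool", "arguments": {"dp": [[0, 0, 0.001], [0, 0, 0.002], [0, 0, 0.003], [0, 0, 0.003]], "twist": [0, 0, 0, 0]}}

```text
clock: 13.12
tcp_pos: [486.2, -169.0, 129.2]
ee_rot: [0.943, 0.333, -0.0, -0.0]
force: [0.4, 0.3, -3.0]
opening: 13.3
```

Emit:
{"name": "servo_tool", "arguments": {"dp": [[0, 0, 0.001], [0, 0, 0.002], [0, 0, 0.002]], "twist": [0, 0, 0]}}

```text
clock: 13.5
tcp_pos: [486.2, -169.0, 128.0]
ee_rot: [0.943, 0.333, -0.0, -0.0]
force: [-0.5, 0.2, -3.1]
opening: 13.0
```

Emit:
{"name": "servo_tool", "arguments": {"dp": [[0, 0, 0.001], [0, 0, 0.001]], "twist": [0, 0]}}

```text
clock: 13.75
tcp_pos: [486.1, -169.0, 127.4]
ee_rot: [0.943, 0.333, -0.0, -0.0]
force: [-0.3, -0.1, -2.4]
opening: 13.3
```

Emit:
{"name": "servo_tool", "arguments": {"dp": [[0, 0, 0.001], [0, 0, 0.001]], "twist": [0, 0]}}

```text
clock: 14.0
tcp_pos: [486.3, -169.0, 127.3]
ee_rot: [0.943, 0.333, -0.0, 0.0]
force: [-1.1, -0.4, 4.2]
opening: 12.8
```

Emit:
{"name": "servo_tool", "arguments": {"dp": [[0, 0, 0.001], [0, 0, 0.001]], "twist": [0, 0]}}

```text
clock: 14.25
tcp_pos: [486.5, -169.0, 127.2]
ee_rot: [0.943, 0.333, -0.0, 0.0]
force: [-3.4, 0.3, 10.2]
opening: 13.0
```

Emit:
{"name": "servo_tool", "arguments": {"dp": [[0, 0, -0.0012], [0, 0, -0.0012], [0, 0, -0.0012], [0, 0, -0.0012], [0, 0, -0.0012], [0, 0, -0.0012]], "twist": [0, 0, 0.05, 0.1, 0.15, 0.2]}}

```text
clock: 15.0
tcp_pos: [486.1, -169.0, 127.3]
ee_rot: [0.966, 0.257, -0.0, 0.0]
force: [-3.2, 0.0, 6.0]
opening: 13.3
```

```bash
cat > st.py <<'E'
from h import *
s=r.get_state();q=s['ee_rot'];print(s['tcp_pos'].round(1),s['force'].round(1),s['ft_torque'].round(3),'toolx',np.degrees(2*np.arctan2(q[1],q[0])).round(2),s['joint_torque'][-1].round(3),s['clock'])
E
python3 st.py
```

```text
[ 486.1 -169.   127.3] [-3.2  0.   6. ] [0.04  0.75  0.069] toolx 29.82 0.216 15.0
```

Emit:
{"name": "servo_tool", "arguments": {"dp": [[0, 0, -0.0007], [0, 0, -0.0007], [0, 0, -0.0007], [0, 0, -0.0007], [0, 0, -0.0007], [0, 0, -0.0007], [0, 0, -0.0007]], "twist": [0, 0.06, 0.12, 0.18, 0.24, 0.3, 0.3]}}

```text
clock: 15.88
tcp_pos: [486.0, -169.4, 127.3]
ee_rot: [0.99, 0.143, -0.0, 0.0]
force: [-2.4, -1.4, 2.5]
opening: 13.4
```

```bash
python3 st.py
```

```text
[ 486.  -169.4  127.3] [-2.4 -1.4  2.5] [-0.276  0.515  0.058] toolx 16.44 -0.181 15.875
```

Emit:
{"name": "servo_tool", "arguments": {"dp": [[0, 0, 0], [0, 0, 0], [0, 0, 0], [0, 0, 0], [0, 0, 0], [0, 0, 0]], "twist": [0.07, 0.14, 0.21, 0.28, 0.34, 0.34]}}

```text
clock: 16.62
tcp_pos: [486.1, -169.4, 127.3]
ee_rot: [1.0, 0.01, -0.0, 0.0]
force: [-1.5, -1.3, 2.3]
opening: 13.1
```

```bash
python3 st.py
```

```text
[ 486.1 -169.4  127.3] [-1.5 -1.3  2.3] [-0.466  0.389  0.014] toolx 1.17 -0.182 16.625
```

Emit:
{"name": "servo_tool", "arguments": {"dp": [[0, 0, 0], [0, 0, 0], [0, 0, 0], [0, 0, 0], [0, 0, 0], [0, 0, 0]], "twist": [0.07, 0.14, 0.21, 0.28, 0.34, 0.34]}}

```text
clock: 17.38
tcp_pos: [486.3, -169.5, 127.3]
ee_rot: [0.992, -0.123, 0.0, 0.0]
force: [-0.4, -2.1, 0.6]
opening: 12.9
```

```bash
python3 st.py; python3 -c "
from h import *
print(proj(grab('side','side5'),(486,-169,99)))"
```

```text
[ 486.3 -169.5  127.3] [-0.4 -2.1  0.6] [-0.661  0.241  0.053] toolx -14.11 -0.185 17.375
[397.14702163 197.79617687]
```

Emit:
{"name": "servo_tool", "arguments": {"dp": [[0, 0, 0], [0, 0, 0], [0, 0, 0], [0, 0, 0]], "twist": [0.06, 0.12, 0.18, 0.18]}}

```text
clock: 17.92
tcp_pos: [486.2, -169.5, 127.3]
ee_rot: [0.981, -0.193, 0.0, 0.0]
force: [-0.2, -3.9, -0.8]
opening: 12.9
```

```bash
python3 st.py
```

```text
[ 486.2 -169.5  127.3] [-0.2 -3.9 -0.8] [-0.874  0.157  0.107] toolx -22.22 -0.186 17.925
```

Emit:
{"name": "servo_tool", "arguments": {"dp": [[0, 0, 0], [0, 0, 0], [0, 0, 0]], "twist": [0.04, 0.08, 0.08]}}

```text
clock: 18.3
tcp_pos: [486.2, -169.5, 127.3]
ee_rot: [0.975, -0.224, 0.0, 0.0]
force: [-0.4, -4.8, -1.4]
opening: 13.1
```

```bash
python3 st.py
```

```text
[ 486.2 -169.5  127.3] [-0.4 -4.8 -1.4] [-1.319 -0.101  0.098] toolx -25.92 -0.158 18.3
```

Emit:
{"name": "servo_tool", "arguments": {"dp": [[0, 0, 0], [0, 0, 0], [0, 0, 0]], "twist": [0.03, 0.06, 0.06]}}

```text
clock: 18.68
tcp_pos: [486.2, -169.5, 127.3]
ee_rot: [0.969, -0.247, 0.0, 0.0]
force: [-0.7, -5.2, -1.5]
opening: 13.4
```

```bash
python3 st.py
```

```text
[ 486.2 -169.5  127.3] [-0.7 -5.2 -1.5] [-1.358 -0.088  0.05 ] toolx -28.64 -0.127 18.675
```

Emit:
{"name": "servo_tool", "arguments": {"dp": [[0.0004, 0.0008, 0], [0.0004, 0.0008, 0], [0.0004, 0.0008, 0]], "twist": [0, 0.02, 0.04]}}

```text
clock: 19.05
tcp_pos: [486.2, -169.6, 127.4]
ee_rot: [0.965, -0.263, 0.0, 0.0]
force: [0.7, -5.3, -3.4]
opening: 12.8
```

```bash
python3 st.py
```

```text
[ 486.2 -169.6  127.4] [ 0.7 -5.3 -3.4] [-1.247 -0.196  0.118] toolx -30.47 0.02 19.05
```

Emit:
{"name": "servo_tool", "arguments": {"dp": [[0, 0, 0], [0, 0, 0], [0, 0, 0]], "twist": [0.02, 0.04, 0.04]}}

```text
clock: 19.42
tcp_pos: [486.2, -169.6, 127.3]
ee_rot: [0.961, -0.277, 0.0, 0.0]
force: [-0.2, -4.2, -3.4]
opening: 13.0
```

```bash
python3 st.py
```

```text
[ 486.2 -169.6  127.3] [-0.2 -4.2 -3.4] [-1.324 -0.207  0.061] toolx -32.22 -0.128 19.425
```

Emit:
{"name": "servo_tool", "arguments": {"dp": [[0, 0, 0], [0, 0, 0], [0, 0, 0]], "twist": [0.02, 0.04, 0.04]}}

```text
clock: 19.8
tcp_pos: [486.2, -169.6, 127.4]
ee_rot: [0.956, -0.293, 0.0, 0.0]
force: [0.5, -4.5, -3.7]
opening: 13.1
```

```bash
python3 st.py
```

```text
[ 486.2 -169.6  127.4] [ 0.5 -4.5 -3.7] [-1.358 -0.22   0.094] toolx -34.03 -0.116 19.8
```

Emit:
{"name": "servo_tool", "arguments": {"dp": [[0, 0, 0], [0, 0, 0], [0, 0, 0]], "twist": [0.02, 0.03, 0.03]}}

```text
clock: 20.18
tcp_pos: [486.2, -169.6, 127.4]
ee_rot: [0.953, -0.304, 0.0, 0.0]
force: [0.6, -5.3, -4.4]
opening: 13.0
```

```bash
python3 st.py
```

```text
[ 486.2 -169.6  127.4] [ 0.6 -5.3 -4.4] [-1.363 -0.215  0.062] toolx -35.38 -0.105 20.175
```

Emit:
{"name": "servo_tool", "arguments": {"dp": [[0, 0, 0], [0, 0, 0], [0, 0, 0]], "twist": [0.02, 0.03, 0.03]}}

```text
clock: 20.55
tcp_pos: [486.2, -169.7, 127.4]
ee_rot: [0.949, -0.315, 0.0, 0.0]
force: [0.5, -5.0, -4.1]
opening: 13.3
```

```bash
python3 st.py
```

```text
[ 486.2 -169.7  127.4] [ 0.5 -5.  -4.1] [-1.353 -0.233  0.032] toolx -36.73 -0.105 20.55
```

Emit:
{"name": "servo_tool", "arguments": {"dp": [[0, 0, 0], [0, 0, 0], [0, 0, 0]], "twist": [0.02, 0.03, 0.03]}}

```text
clock: 20.92
tcp_pos: [486.2, -169.7, 127.3]
ee_rot: [0.945, -0.326, 0.0, 0.0]
force: [1.2, -5.6, -2.8]
opening: 13.2
```

```bash
python3 st.py;  python3 -c "
from h import *
o=[]
for n in('scene','side','wrist'):
    d=grab(n,n+'6')
for n in('scene6','side6'):
    d=ld(n);u,v=proj(d,(470,-169,90)).astype(int)
    o.append(cv2.resize(d['image'][v-35:v+25,u-40:u+40,::-1],(400,300),interpolation=cv2.INTER_CUBIC))
w=cv2.resize(ld('wrist6')['image'][:,:,::-1],(400,300))
b=np.zeros((600,800,3),np.uint8);b[:300]=np.hstack(o);b[300:,:400]=w;cv2.imwrite('pics/c7.png',b)"
```

```text
[ 486.2 -169.7  127.3] [ 1.2 -5.6 -2.8] [-1.361 -0.237  0.096] toolx -38.08 -0.105 20.925
```

View pics/c7.png

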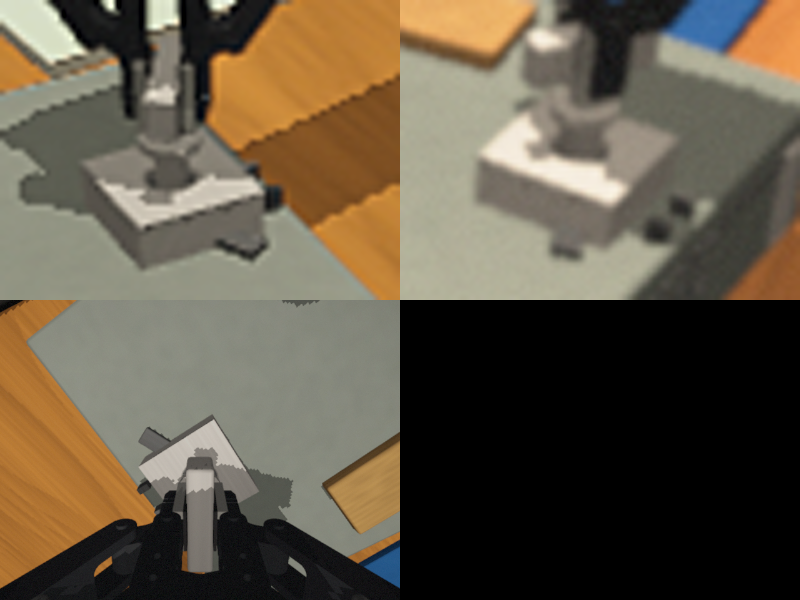

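The tongue has swung from the front round to the boss's left side; in the wrist crop its tip is near (147,134) of the lower-left panel. I'll work out its angle.

```bash
python3 - <<'E'
from h import *
d=ld('wrist6')
c=d['image'][190:250,200:290]
for z in(76,80,84):
  for p in [(147*1.6,134*1.6),(155*1.6,138*1.6)]:
    q=onz(d,p,z)[:2]-[486,-169.3];a=np.degrees(np.arctan2(q[1],q[0]))
    print(z,q.round(1),np.hypot(*q).round(1),'latch deg',(173.5-a)%360)
E
```

```text
76 [-15.1  47.6] 49.9 latch deg 65.95445997813016
76 [-12.2  41.3] 43.1 latch deg 66.99934559326805
80 [-13.8  47.8] 49.8 latch deg 67.40114095616167
80 [-11.   41.6] 43.1 latch deg 68.64942246652207
84 [-12.6  48. ] 49.7 latch deg 68.85573618909656
84 [-9.9 42. ] 43.1 latch deg 70.29700654734152
```

Emit:
{"name": "servo_tool", "arguments": {"dp": [[0, 0, 0], [0, 0, 0], [0, 0, 0]], "twist": [0.01, 0.02, 0.02]}}

```text
clock: 21.45
tcp_pos: [486.2, -169.7, 127.4]
ee_rot: [0.943, -0.334, 0.0, 0.0]
force: [0.7, -4.0, -2.9]
opening: 12.9
```

```bash
python3 st.py
```

```text
[ 486.2 -169.7  127.4] [ 0.7 -4.  -2.9] [-1.376 -0.137  0.118] toolx -38.98 -0.105 21.45
```

Emit:
{"name": "servo_tool", "arguments": {"dp": [[0, 0, 0], [0, 0, 0], [0, 0, 0]], "twist": [0.01, 0.02, 0.02]}}

```text
clock: 21.82
tcp_pos: [486.2, -169.7, 127.4]
ee_rot: [0.94, -0.341, 0.0, 0.0]
force: [1.8, -5.2, -4.1]
opening: 13.4
```

```bash
python3 st.py
```

```text
[ 486.2 -169.7  127.4] [ 1.8 -5.2 -4.1] [-1.356 -0.207  0.083] toolx -39.88 -0.105 21.825
```

Emit:
{"name": "servo_tool", "arguments": {"dp": [[0, 0, 0], [0, 0, 0], [0, 0, 0]], "twist": [0.01, 0.02, 0.02]}}

```text
clock: 22.2
tcp_pos: [486.2, -169.7, 127.3]
ee_rot: [0.937, -0.348, 0.0, 0.0]
force: [1.6, -4.8, -4.0]
opening: 12.9
```

```bash
python3 st.py
```

```text
[ 486.2 -169.7  127.3] [ 1.6 -4.8 -4. ] [-1.396 -0.2    0.086] toolx -40.78 -0.116 22.2
```

Emit:
{"name": "servo_tool", "arguments": {"dp": [[0, 0, 0], [0, 0, 0], [0, 0, 0]], "twist": [0.01, 0.02, 0.02]}}

```text
clock: 22.58
tcp_pos: [486.2, -169.7, 127.4]
ee_rot: [0.935, -0.356, 0.0, 0.0]
force: [0.4, -5.8, -3.8]
opening: 13.2
```

```bash
python3 st.py
```

```text
[ 486.2 -169.7  127.4] [ 0.4 -5.8 -3.8] [-1.373 -0.201  0.185] toolx -41.66 -0.194 22.575
```

The torque jumped from the friction level to about 0.19 N·m, so the latch is at its stop. I'll unload the torque now.

Emit:
{"name": "servo_tool", "arguments": {"dp": [[0, 0, 0], [0.0004, 0.0005, 0.0005], [0.0004, 0.0005, 0.001], [0.0004, 0.0005, 0.001]], "twist": [-0.03, -0.06, -0.06, -0.06]}}

```text
clock: 23.08
tcp_pos: [486.4, -169.7, 127.3]
ee_rot: [0.943, -0.334, 0.0, -0.0]
force: [-1.5, -3.5, 4.5]
opening: 13.1
```

```bash
python3 st.py
```

```text
[ 486.4 -169.7  127.3] [-1.5 -3.5  4.5] [-0.849  0.264  0.008] toolx -38.96 -0.004 23.075
```

Emit:
{"name": "servo_tool", "arguments": {"dp": [[0, 0, 0], [0, 0, 0], [0, 0, 0], [0, 0, 0]], "twist": [0, 0, 0, 0], "fingers": -0.1}}

```text
clock: 23.58
tcp_pos: [486.1, -169.6, 126.7]
ee_rot: [0.943, -0.333, -0.0, -0.0]
force: [-0.9, 0.6, 0.3]
opening: 38.6
```

Emit:
{"name": "servo_tool", "arguments": {"dp": [[0, 0, -0.02], [0, 0, -0.05], [0, 0, -0.1], [0, 0, -0.15], [0, 0, -0.18], [0, 0, -0.18]], "twist": [0, 0, 0, 0, 0, 0]}}

```text
clock: 24.32
tcp_pos: [487.3, -170.2, 237.4]
ee_rot: [0.943, -0.333, 0.002, 0.0]
force: [-0.0, -0.7, 0.2]
opening: 38.4
```

```bash
python3 st.py;  python3 -c "
from h import *
o=[]
for n in('scene','side','wrist'):
    d=grab(n,n+'7')
for n in('scene7','side7'):
    d=ld(n);u,v=proj(d,(475,-169,110)).astype(int)
    o.append(cv2.resize(d['image'][v-30:v+30,u-40:u+40,::-1],(400,300),interpolation=cv2.INTER_CUBIC))
w=ld('wrist7');u,v=proj(w,(486,-169,110)).astype(int);print(u,v)
o.append(cv2.resize(w['image'][v-120:v+120,u-160:u+160,::-1],(400,300)));o.append(cv2.resize(ld('scene7')['image'][:,:,::-1],(400,300)))
cv2.imwrite('pics/c8.png',np.vstack([np.hstack(o[:2]),np.hstack(o[2:])]))"
```

```text
[ 487.3 -170.2  237.4] [-0.  -0.7  0.2] [ 0.003 -0.016  0.015] toolx -38.96 0.045 24.325
318 229
```

View pics/c8.png

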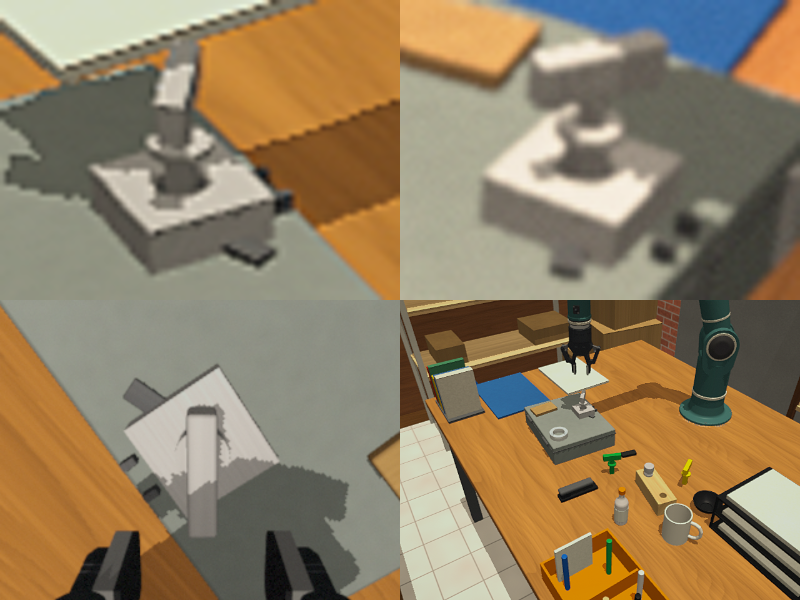

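The key stands upright and free in the lock, with the tongue out on the boss's left side and the bystanders in place. A last numeric check of tongue angle and key height:

```bash
python3 - <<'E'
from h import *
d=ld('wrist7');f=lambda x,y:(318-160+x*.8,229-120+y*.8)
for p in[(131,88),(143,93)]:
    q=onz(d,f(*p),79)[:2]-[486,-169.3];print(q,(173.5-np.degrees(np.arctan2(q[1],q[0])))%360)
# bar top corners in crop: length at z=158
P=[onz(d,f(*p),158) for p in[(188,115),(216,115),(189,237),(215,237)]]
print('bar len',np.linalg.norm((P[0]+P[1]-P[2]-P[3])/2),'centre',np.mean(P,0))
# boss corners (angles of top edges)
B=[onz(d,f(*p),99)[:2] for p in[(123,131),(218,66),(280,160)]]
for a,b in((0,1),(1,2)):
    e=B[b]-B[a];print('boss',np.hypot(*e),np.degrees(np.arctan2(e[1],e[0])))
a,b=ld('scene7'),ld('side7')
print('height check: expected px of bar top centre',proj(a,(486,-169,158)),proj(b,(486,-169,158)),'crop origins',(proj(a,(475,-169,110))).astype(int)-[40,30],(proj(b,(475,-169,110))).astype(int)-[40,30])
E
```

```text
[-13.68099855  49.10056397] 67.93045059949155
[-10.11489861  42.42550138] 70.09013636351855
bar len 58.629121528232496 centre [ 486.16970468 -169.40467609  158.        ]
boss 64.31117775605657 -4.696476266683812
boss 64.28516155134392 -94.80954014167114
height check: expected px of bar top centre [292.34392917 149.59289607] [400.30142187 173.95993224] crop origins [257 136] [362 164]
```

```bash
python3 -c "
from bench import close_job
print(close_job())"
```

```text
the job is handed in; nothing more can be done
None
```

I took the key from the rack, pushed it home in the socket, turned it clockwise to the latch stop and left it standing in the lock. The job is handed in at about 24.5 s of the 72 s limit.

- **Insertion:** The wrist camera put the square at about 39° in world axes. The key dropped in without catching on the rim and bottomed at the expected depth. The most I pressed against the bottom was about 10–13 N.
- **Turning:** I turned it about 81°. Torque held at the friction level, then rose to about 0.19 N·m at the stop, which is close to the 0.2 N·m limit. I backed off at once to about 0. That one reading carries about 0.03 N·m of noise, so I can't fully rule out a brief touch of the limit.
- **Side load:** During the turn there was a sideways force of about 5 N on the key from it being slightly off centre. I reduced it before letting go.
- **Last checks:** With the gripper clear, the tongue measured 68–70° against 68.8° (1.2 rad) for fully unlocked. The T-bar top projects to the pixels expected at 158 mm height, which means fully seated. In the last scene picture the other things looked unmoved; I did not measure them.

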